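Slide the lid off the pencil box and set out the eraser

ROBOT

A 6-joint arm with a two-finger parallel gripper is mounted at the origin on a cart in front of the work surface, level with it; the furniture and walls round the work are solid. World frame = base frame: x ahead of the robot, y to its left, z up, the work surface at z = 0. Lengths are in m, angles in rad, forces in N, time in s.
With the tool pointing down it reaches from about 0.375 to 0.975 m from the base axis. Payload 3.8 kg.
Tool frame: the origin (TCP) lies at the very end of the fingers, on their centre line; the grasp point (between the pads) lies 19 mm behind it; z points along the fingers, y is the line along which they close (so a half turn about z gives the same grasp; the last joint's range is limited). The gripper opens to 85 mm and grips with 20 to 120 N. Pads are 22 mm wide; open, the fingers measure 114 mm over their backs; the gripper's body (76 mm by 85 mm) begins 54 mm behind the grasp point. The pads swing forward as they close: fully open they stand 13 mm farther back than shut.
Start: joints at [1.258, 0.264, 1.604, -0, 1.274, -0.037], TCP at [0.184, 0.649, 0.231] pointing down, gripper open.
Joint ranges: [-2.63, 2.63], [-0.94, 2.18], [0.31, 2.57], [-1.31, 4.45], [0, 2.66], [-2.55, 2.55]. Speed limits (rad/s): [2.57, 2.57, 3.14, 3.14, 3.14, 3.14].

INTERFACE

Orientations are given as a rotation vector (axis times angle).
In Python, from workcell import * gives the robot as it stands.
- The arm moves only by the shell command python3 -m crank 'ROWS' [OPENING] [FORCE]. ROWS is JSON, a list that holds one entry, the list of rows, each a list of 6 numbers: the shift along the tool's x, y, z in cm, then the turn, a rotation vector about the tool's x, y, z in rad. In form: [[[dx, dy, dz, ax, ay, az], ...]]. A call has 1 to 8 rows; each row shifts and turns the commanded pose from where the row before left it, along the tool's axes as they then stand; what a row does not reach is not made up. A row lasts 1/12 s, in which the tool goes at most 41.7 mm and 7.16 degrees, less where a joint would pass 70% of its speed; a pose out of reach is approached as far as the arm can. A call with a gripper value outside its range is refused whole. OPENING is the finger opening in cm, from 0 to 8.54, set as the call begins (- or left out, the last holds). The fingers move at their own pace and stop on an object; FORCE is the grip in N (left out, the last holds). Time passes only in rows, so rows that do not move let the fingers close. It gives the time, the measured TCP pose, the force, the opening and the grip force at its end, in the units of the state.
- read_state(): the state, without advancing time (a new reading comes with each control period).
- read_camera(name): name is "scene" or "side" or "wrist"; returns the picture (420x560x3 uint8, blue, green, red); there is no depth.
- camera_model(name): a dict with "camera_matrix" (3x3 intrinsics, pixels), "k1" (the pictures are not rectified: a ray, as slopes to the right and down, at radius r is drawn at 1 + k1 r^2 times it, then the intrinsics apply), "R" (3x3) and "t" (3): a world point X has camera coordinates R X + t. Camera axes: x right, y down, z forward; pixel columns grow to the right and rows downward; lengths in m; the calibration is good to about 2 mm. A picture is of the moment at which its call begins: read the wrist's pose just before it. camera_model takes no time and is no camera call; for the wrist camera it gives the pose at the moment of the call.
- finish_job(): hands the job in; it is judged then, once.
The state is a dict: "time": time; "q": joint angles; "joint_vel": joint speeds; "joint_torque": joint torques, N m; "tool_pos": TCP position; "tcp_rot": TCP orientation; "wrist_force": force on the tool from outside, world axes, zero at the start; "torque": the same for the moment, N m; "width": opening from 0.0 (shut) to 1.0 (fully open); "grip_force": force on a finger pad.
Only numpy, scipy, OpenCV 4.12 (cv2) and the standard library are available. Lean on these libraries where they do the work, as an engineer would, in place of code of your own. Each camera call takes 0.05 s, during which the arm holds its last target. There are 200 camera calls.

TASK

Open the wooden pencil box: press down behind the lid's grip bar so that the lid's front end rocks up over the stop lip, slide it forward until it is clear of the grooves, and lay the lid flat on the desk beside the box, right side up. Then take the eraser out of the box and lay it flat on the notebook. Leave the sharpener lying in the box and do not disturb the other things on the desk.

Things in the scene. Friction and masses are not known exactly. Their poses are not given: they have to be found in the camera images.
- pencil_box: Flat pale wood box with a sliding lid, 94 wide (x) x 192 long (y) x 47 mm high; it does not move. Origin: centre of its underside, z up; +y is its front, where the lid slides out. Inside 76 x 180 mm, floor 5.5 mm and wall tops up to 40 mm above the origin. It holds the eraser and the sharpener, one in the front half and one in the back half, either way round.
- box_pivot (a point): Point midway between the two side ledges that carry the lid (beyond x = +-37 mm), 34 mm high, at box y = -28 mm. The ledges are level from here to the front; from here to the back wall (inner face y = -90 mm, top 38.5 mm) they slope down by 4.5 mm, so the lid rocks about this line.
- box_rails (a point): Midway between the front ends of the two rails, at box y = -16 mm, 47 mm high. The rails run from here to the back over the ledges (beyond x = +-37 mm, undersides 41.5 mm high) and with them form the grooves that hold down the lid's rear part.
- box_lip (a point): Middle of the stop lip: the front wall's top edge, 38 mm high, 4 mm above the ledges, 6 mm thick (box y = 90 to 96 mm). It stops the resting lid from sliding out toward +y.
- lid: Loose lid of the same wood, 70 to 120 g: a panel 84 (x) x 176 (y) x 5 mm with a grip bar across its top. Origin: centre of the panel's underside; z up, +y its front end. At the start its axes match the box's, its origin is 34 mm above the box's, its front end 2 mm behind the lip. After 75 mm of slide it is clear of the rails and can be lifted off; past 85 mm it may tip over the lip.
- lid_grip (a point): Top centre of the lid's grip bar: 60 mm long along x, 10 mm thick along y (lid y = -35 to -25 mm), 13 mm high above the panel; the panel's top is 13 mm below this point.
- lid_press (a point): Where to press: on the panel's top at lid y = -62 mm, midway between bar and rear end. 1 to 3 N tips the rear down (2.5 mm here) and lifts the front end about 8 mm, over the lip. Keep pressing and slide toward +y, pushing the bar's back face; after 20 mm the front end rests on the lip and pushing the bar alone suffices.
- lid_front (a point): Middle of the lower edge of the lid's front end (lid y = +88 mm).
- eraser: White eraser in a blue card sleeve, 20 x 43 x 13 mm, lying in the box, roughly across it. Origin: centre of its underside; its y axis runs along the 43 mm length, z up. Hidden until the lid is off.
- sharpener: Small grey metal wedge pencil sharpener, 15 x 27 x 14 mm, lying in the other half of the box; it stays there. Origin: centre of its underside.
- notebook: Closed white pad, 198 (x) x 136 (y) x 10 mm, lying loose on a grey felt desk pad (240 x 180 x 4 mm, fixed) to the right of the box. Origin: centre of its underside; top face 10 mm above it.
- stapler: Teal desk stapler, 34 x 135 x 42 mm, bystander. Origin: centre of its underside.
- tape_roll: Roll of masking tape lying flat, 74 mm across, 19 mm high, bystander.
- usb_stick: Red memory stick, 17 x 51 x 8 mm, bystander.
- binder_clip: Black binder clip, 32 x 20 x 37 mm, bystander.
Things that resemble listed ones, but are neither listed nor needed, are in the scene too. Several things have the shape of the lid; the one meant has the colours described above.

How it is judged:
On the way:
1. the lid's front end has been raised over the stop lip and the lid has slid about 30 mm forward with its front end on or above the lip (y of lid_front in the frame of pencil_box above 0.118 m and z of lid_front in the frame of pencil_box above 0.036 m), for 0.1 s.
At the end, for the whole second after the job is handed in: The lid lies flat on the desk, right side up and at rest (within 8 mm of the desk, tilt under 0.05 rad); the eraser lies flat and at rest on the notebook, its centre at least 4 mm inside the edges; the sharpener still lies in the box (height (world z) of lid between -0.003 and 0.008 m and angle between lid's own z axis and vertical below 0.05 rad and linear speed of each of lid, eraser below 0.02 m/s and x of eraser in the frame of notebook between -0.095 and 0.095 m and y of eraser in the frame of notebook between -0.064 and 0.064 m and z of eraser in the frame of notebook between 0.006 and 0.0135 m and angle between eraser's own z axis and vertical below 0.15 rad and x of sharpener in the frame of pencil_box between -0.038 and 0.038 m and y of sharpener in the frame of pencil_box between -0.09 and 0.09 m and z of sharpener in the frame of pencil_box below 0.02 m); the robot touches nothing.
It fails at once if a bystander (stapler, tape roll, memory stick, binder clip) is moved more than 20 mm (distance of any of stapler, tape_roll, usb_stick, binder_clip from where it was at the start of the episode above 0.02 m).
It fails at once if the notebook is pushed more than 40 mm from its place (distance of notebook from where it was at the start of the episode above 0.04 m).
It also fails if it takes over 58 s, if anything falls off the work surface, if the arm or the gripper's body presses on something with over 40 N, if the wrist force passes 120 N, or if a joint passes its speed limit or range.

## Working session

There is one attempt and no reset: what is moved stays moved. The work goes in short steps, Python scripts to look and compute and a shell command to move; the robot and the scene stay as the last step left them, time stands still between calls to the robot, and variables do not carry over. Pictures are saved under pics/ and viewed, at most 13 in all, crops included, and the job is handed in when it is done.

```bash
mkdir -p pics; cat > h.py <<'E'
from workcell import *
import numpy as np, cv2
def save(n,f):
    im=read_camera(n); cv2.imwrite(f'pics/{f}.png',im); return im
def ray(m,u,v):
    K=np.array(m["camera_matrix"],float);k=m["k1"]
    p=cv2.undistortPoints(np.array([[[u,v]]],float),K,np.array([k,0,0,0],float)).ravel()
    R=np.array(m["R"]);t=np.array(m["t"])
    d=R.T@np.array([p[0],p[1],1]);return -R.T@t,d/np.linalg.norm(d)
def onz(m,u,v,z):
    c,d=ray(m,u,v);return c+d*(z-c[2])/d[2]
def two(a,b):
    A=np.zeros((3,3));y=np.zeros(3);
    for c,d in(a,b):
        P=np.eye(3)-np.outer(d,d);A+=P;y+=P@c
    X=np.linalg.solve(A,y);return X,[np.linalg.norm((np.eye(3)-np.outer(d,d))@(X-c)) for c,d in(a,b)]
def proj(m,X):
    return cv2.projectPoints(np.array([X],float),cv2.Rodrigues(np.array(m["R"],float))[0],np.array(m["t"],float),np.array(m["camera_matrix"],float),np.array([m["k1"],0,0,0],float))[0].ravel()
E
python3 - <<'E'
from h import *
s=read_state();print({k:np.round(v,3) for k,v in s.items()})
a=save("scene","scene0");save("side","side0");save("wrist","wrist0")
for n in("scene","side","wrist"):
    m=camera_model(n);print(n,np.round(-np.array(m["R"]).T@np.array(m["t"]),3),np.round(np.array(m["R"])[2],2))
    import json
    json.dump({k:np.array(v).tolist() for k,v in m.items()},open(f'{n}0.json','w'))
E
```

```text
{'time': np.float64(0.0), 'q': array([ 1.258,  0.265,  1.605, -0.   ,  1.274, -0.037]), 'joint_vel': array([-0.   , -0.002,  0.002,  0.003, -0.001, -0.001]), 'joint_torque': array([-1.0000e-03, -5.1511e+01, -3.6732e+01, -0.0000e+00,  1.3000e-02,
        0.0000e+00]), 'tool_pos': array([0.184, 0.649, 0.23 ]), 'tcp_rot': array([-0.432, -3.111,  0.004]), 'wrist_force': array([0.704, 0.786, 0.222]), 'torque': array([ 0.009,  0.043, -0.027]), 'grip_force': np.float64(0.0), 'width': np.float64(0.998)}
scene [ 0.92  -0.476  0.968] [-0.34  0.43 -0.84]
side [0.54  0.899 0.836] [ 0.   -0.76 -0.65]
wrist [0.114 0.668 0.374] [ 0.27 -0.08 -0.96]
```

View pics/scene0.png

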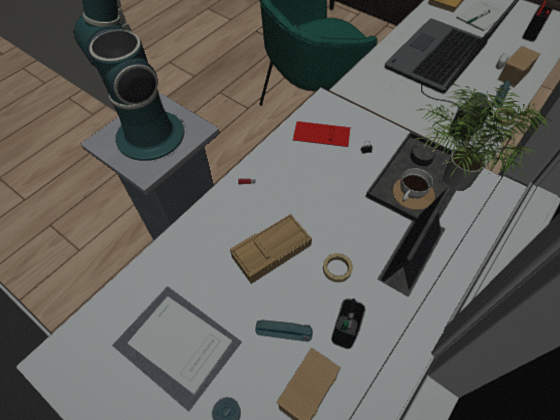

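View pics/side0.png

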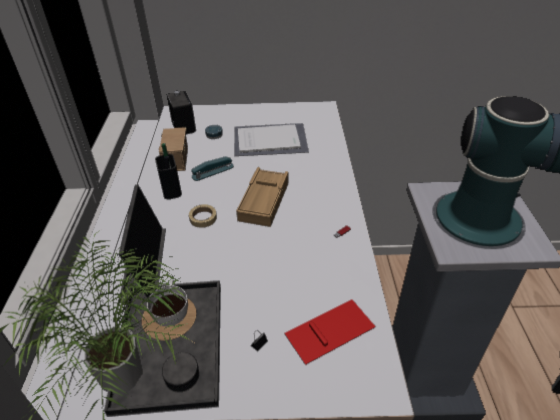

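Scene: box near (271,247), notebook pad (178,348), tape ring (338,267), stapler (284,330), USB (247,181), clip (367,148). The red panel at (322,133) is a decoy. Side: box near (263,195). Next I'll enlarge the box.

```bash
python3 - <<'E'
import cv2,numpy as np
a=cv2.imread('pics/scene0.png')[205:290,220:322];b=cv2.imread('pics/side0.png')[160:230,225:300]
a=cv2.resize(a,(400*102//85+0,400),interpolation=cv2.INTER_CUBIC)
b=cv2.resize(b,(300,280),interpolation=cv2.INTER_CUBIC);b=cv2.copyMakeBorder(b,0,120,0,0,0)
cv2.imwrite('pics/crop0.png',np.hstack([a,b]))
E
```

```text
(no output)
```

View pics/crop0.png

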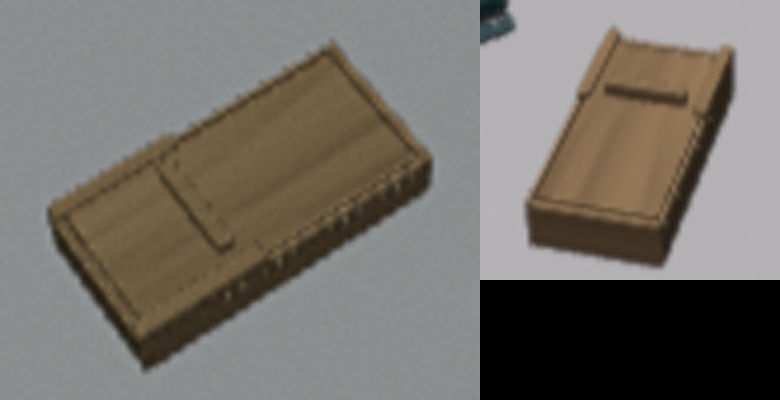

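```bash
python3 - <<'E'
from h import *
S=camera_model("scene");D=camera_model("side")
sc=lambda x,y:ray(S,220+x/4.706,205+y/4.706)
sd=lambda x,y:ray(D,225+(x-480)/4,160+y/4)
for n,a,b in [("front robot",(335,45),(662,222)),("front far",(430,158),(528,205)),("bar robot",(163,175),(686,97)),("bar far",(222,248),(607,90)),("back far",(145,340),(615,32)),("back robot",(50,215),(733,50))]:
    print(n,*[np.round(q,4) for q in two(sc(*a),sd(*b))])
P=[(178,348),(169,288),(241,342),(190,408),(113,344)]
for u,v in P: print('nb',np.round(onz(S,u,v,.004),3))
for n,u,v in [('tape',338,267),('stapl L',256,328),('stapl R',312,332),('usb',247,181),('clip',367,148)]: print(n,np.round(onz(S,u,v,.01),3))
E
```

```text
front robot [0.5537 0.0153 0.0404] [0.0032 0.0032]
front far [ 0.6406 -0.0099  0.0367] [0.0017 0.0017]
bar robot [ 0.534  -0.1113  0.044 ] [0.0017 0.0017]
bar far [ 0.5883 -0.1252  0.0419] [0.0003 0.0003]
back far [ 0.5867 -0.1917  0.0421] [0.0041 0.0041]
back robot [ 0.4999 -0.1668  0.0418] [0.0027 0.0027]
nb [ 0.56  -0.416  0.004]
nb [ 0.435 -0.327  0.004]
nb [ 0.665 -0.317  0.004]
nb [ 0.672 -0.488  0.004]
nb [ 0.435 -0.501  0.004]
tape [ 0.737 -0.022  0.01 ]
stapl L [ 0.673 -0.272  0.01 ]
stapl R [ 0.782 -0.199  0.01 ]
usb [0.371 0.046 0.01 ]
clip [0.581 0.371 0.01 ]
```

```bash
cat >> h.py <<'E'
from scipy.spatial.transform import Rotation as Rot
def plan(X,yaw_deg,rotfirst=True):
    """shift (cm) in tool axes after turning so that tool y lies along yaw (mod 180), tool straight down"""
    s=read_state();R0=Rot.from_rotvec(s["tcp_rot"]);best=None
    for y in(yaw_deg,yaw_deg+180):
        a=np.radians(y);Y=np.array([np.cos(a),np.sin(a),0]);Z=np.array([0,0,-1.]);
        R1=Rot.from_matrix(np.c_[np.cross(Y,Z),Y,Z]);d=(R0.inv()*R1).as_rotvec()
        if best is None or np.linalg.norm(d)<np.linalg.norm(best[0]):best=(d,R1)
    d,R1=best;v=np.array(X)-s["tool_pos"]
    print("t",s["time"],"pos",np.round(s["tool_pos"],4),"q6",round(s["q"][5],2),"turn",np.round(d,4),"shift after turn cm",np.round(R1.inv().apply(v)*100,2),"before",np.round(R0.inv().apply(v)*100,2))
    print("tool y now",np.round(R0.as_matrix()[:,1],3),"F",np.round(s["wrist_force"],2))
E
python3 - <<'E'
from h import *
plan((.53,-.09,.25),73.5)
m=camera_model("wrist");R=Rot.from_rotvec(read_state()["tcp_rot"])
print(R.inv().apply(-np.array(m["R"]).T@np.array(m["t"])-read_state()["tool_pos"]),R.inv().apply(np.array(m["R"])[2]))
E
```

```text
t 0.15 pos [0.1836 0.6489 0.2302] q6 -0.04 turn [-0.0018 -0.      0.0122] shift after turn cm [-54.2  -61.01  -1.98] before [-53.45 -61.67  -1.87]
tool y now [ 0.272  0.962 -0.002] F [0.74 0.01 0.61]
[ 0.0727284  -0.00066031 -0.14355516] [-2.85616412e-01 -4.90322435e-04  9.58343897e-01]
```

```bash
R='[-2.55,-2.94,-0.1,0,0,0]'
python3 -m crank '[[[-2.55,-2.94,-0.1,0,0,0],[-2.55,-2.94,-0.1,0,0,0],[-2.55,-2.94,-0.1,0,0,0],[-2.55,-2.94,-0.1,0,0,0],[-2.55,-2.94,-0.1,0,0,0],[-2.55,-2.94,-0.1,0,0,0],[-2.55,-2.94,-0.1,0,0,0]]]' 0
python3 -m crank '[[[-2.55,-2.94,-0.1,0,0,0],[-2.55,-2.94,-0.1,0,0,0],[-2.55,-2.94,-0.1,0,0,0],[-2.55,-2.94,-0.1,0,0,0],[-2.55,-2.94,-0.1,0,0,0],[-2.55,-2.94,-0.1,0,0,0],[-2.55,-2.94,-0.1,0,0,0]]]'
python3 -m crank '[[[-2.55,-2.94,-0.1,0,0,0],[-2.55,-2.94,-0.1,0,0,0],[-2.55,-2.94,-0.1,0,0,0],[-2.55,-2.94,-0.1,0,0,0],[-2.55,-2.94,-0.1,0,0,0],[-2.55,-2.94,-0.1,0,0,0],[-2.55,-2.94,-0.1,0,0,0],[0,0,0,0,0,0]]]'
python3 - <<'E'
from h import *
m=camera_model("wrist");save("wrist","w1")
import json
json.dump({k:np.array(v).tolist() for k,v in m.items()},open('w1.json','w'))
plan((.53,-.09,.25),73.5)
E
```

```text
time: 0.73
tool_pos: [0.2997, 0.4009, 0.238]
tcp_rot: [-0.431, -3.112, 0.001]
wrist_force: [1.2, 0.2, 0.2]
width: 0.005
grip_force: 0.0
time: 1.32
tool_pos: [0.4154, 0.1544, 0.2453]
tcp_rot: [0.431, 3.111, 0.0]
wrist_force: [0.3, 0.6, 0.2]
width: 0.002
grip_force: 0.0
time: 1.98
tool_pos: [0.5331, -0.0963, 0.2522]
tcp_rot: [0.439, 3.109, -0.005]
wrist_force: [0.0, 0.2, 0.5]
width: 0.0
grip_force: 0.0
t 2.0333 pos [ 0.5318 -0.0935  0.2519] q6 -1.51 turn [-0.0006 -0.0002  0.0075] shift after turn cm [0.27 0.29 0.19] before [0.27 0.29 0.19]
tool y now [ 0.277  0.961 -0.001] F [-0.74  0.23  0.37]
```

View pics/w1.png

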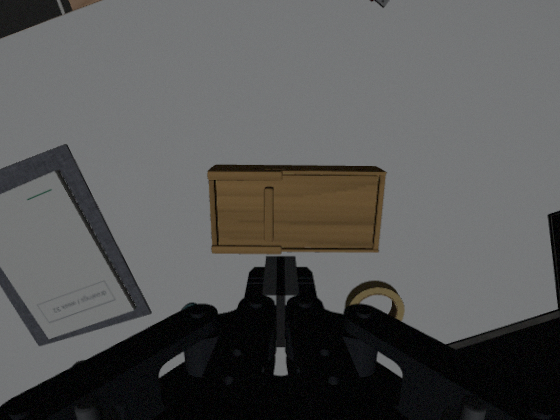

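Wrist view: the box spans (209,166)–(385,252), with the bar at columns 265–273, rows 187–241. The rails are on the left (rear), and the front end is at column 382.

```bash
python3 - <<'E'
from h import *
import json
m=json.load(open('w1.json'));S=camera_model("scene");D=camera_model("side")
im=cv2.imread('pics/w1.png')
p=lambda u,v,z:np.round(onz(m,u,v,z),4)
print('bar robot',p(269,187.5,.052),'bar far',p(269,240.5,.052))
fr,ff=p(384,172,.038),p(380,251,.038);br,bf=p(209.5,173,.047),p(213,253,.047)
print('front',fr,ff,'back',br,bf,'centre',(fr+ff+br+bf)/4)
d=(fr+ff-br-bf)[:2];print('yaw y',np.degrees(np.arctan2(d[1],d[0])),np.linalg.norm(d)/2)
d=(ff+bf-fr-br)[:2];print('yaw x',np.degrees(np.arctan2(d[1],d[0])),np.linalg.norm(d)/2)
# height check: bar mid, wrist + scene
print(two(ray(m,269,214),ray(S,220+192/4.706,205+211/4.706)))
print(two(ray(m,269,214),ray(D,225+(646-480)/4,160+93/4)))
E
```

```text
bar robot [ 0.5325 -0.1097  0.052 ] bar far [ 0.5895 -0.1269  0.052 ]
front [0.5533 0.0129 0.038 ] [ 0.6428 -0.0093  0.038 ] back [ 0.5012 -0.1659  0.047 ] [ 0.5883 -0.1928  0.047 ] centre [ 0.5714   -0.088775  0.0425  ]
yaw y 73.60446647316881 0.18882852671140554
yaw x -15.537496688071176 0.09164929077739777
(array([ 0.56257757, -0.11887269,  0.04444361]), [np.float64(0.00017810096388317889), np.float64(0.00017810096388318295)])
(array([ 0.56148345, -0.11880754,  0.04390079]), [np.float64(0.0011184152478488244), np.float64(0.0011184152478488447)])
```

```bash
python3 - <<'E'
from h import *
plan((.5535,-.149,.055),74)
E
```

```text
t 2.0333 pos [ 0.5318 -0.0935  0.2519] q6 -1.51 turn [-0.0006 -0.0002 -0.0012] shift after turn cm [-3.62 -4.74 19.69] before [-3.63 -4.72 19.69]
tool y now [ 0.277  0.961 -0.001] F [-0.74  0.23  0.37]
```

```bash
python3 -m crank '[[[-1.2,-1.6,3.2,0,0,0],[-1.2,-1.6,3.2,0,0,0],[-1.2,-1.55,3.2,0,0,0],[0,0,3.5,0,0,0],[0,0,3.5,0,0,0],[0,0,3,0,0,0],[0,0,0,0,0,0],[0,0,0,0,0,0]]]'
python3 - <<'E'
from h import *
plan((.5535,-.149,.040),74)
E
```

```text
time: 2.7
tool_pos: [0.5502, -0.1442, 0.0544]
tcp_rot: [-0.43, -3.106, -0.002]
wrist_force: [1.6, 0.5, 1.2]
width: 0.002
grip_force: 0.0
t 2.7 pos [ 0.5502 -0.1442  0.0544] q6 -1.6 turn [ 0.0004 -0.0058  0.0043] shift after turn cm [-0.44 -0.37  1.44] before [-0.45 -0.37  1.44]
tool y now [0.272 0.962 0.   ] F [1.55 0.5  1.19]
```

Descend gently, watching the force.

```bash
python3 -m crank '[[[-0.4,-0.3,0.4,0,0,0],[0,0,0.4,0,0,0],[0,0,0.2,0,0,0],[0,0,0.1,0,0,0],[0,0,0,0,0,0],[0,0,0,0,0,0]]]'
python3 -m crank '[[[0,0,0.1,0,0,0],[0,0,0.1,0,0,0],[0,0,0,0,0,0],[0,0,0,0,0,0]]]'
python3 -m crank '[[[0,0,0.1,0,0,0],[0,0,0,0,0,0],[0,0,0,0,0,0]]]'
python3 -m crank '[[[0,0,0.1,0,0,0],[0,0,0,0,0,0],[0,0,0,0,0,0]]]'
```

```text
time: 3.2
tool_pos: [0.5561, -0.15, 0.046]
tcp_rot: [0.432, 3.111, -0.0]
wrist_force: [0.5, 0.2, 1.1]
width: 0.001
grip_force: 0.0
time: 3.53
tool_pos: [0.5555, -0.1498, 0.0432]
tcp_rot: [-0.432, -3.111, -0.0]
wrist_force: [0.0, -0.3, -0.3]
width: 0.001
grip_force: 0.0
time: 3.78
tool_pos: [0.5556, -0.1499, 0.0421]
tcp_rot: [-0.432, -3.111, -0.0]
wrist_force: [0.9, -0.7, -0.1]
width: 0.001
grip_force: 0.0
time: 4.03
tool_pos: [0.5556, -0.1499, 0.0412]
tcp_rot: [-0.432, -3.112, -0.0]
wrist_force: [-0.5, -1.6, -0.4]
width: -0.002
grip_force: 0.0
```

```bash
for i in 1 2 3; do :; done
python3 -m crank '[[[0,0,0.1,0,0,0],[0,0,0.1,0,0,0],[0,0,0,0,0,0],[0,0,0,0,0,0]]]'
python3 -m crank '[[[0,0,0.1,0,0,0],[0,0,0.1,0,0,0],[0,0,0,0,0,0],[0,0,0,0,0,0]]]'
python3 -m crank '[[[0,0,0.1,0,0,0],[0,0,0,0,0,0],[0,0,0,0,0,0]]]'
```

```text
time: 4.37
tool_pos: [0.5556, -0.1499, 0.0392]
tcp_rot: [-0.432, -3.112, 0.0]
wrist_force: [0.4, -0.7, -0.7]
width: -0.0
grip_force: 0.0
time: 4.7
tool_pos: [0.5557, -0.1499, 0.0373]
tcp_rot: [0.432, 3.112, -0.0]
wrist_force: [0.2, -0.9, 0.6]
width: 0.001
grip_force: 0.4
time: 4.95
tool_pos: [0.5558, -0.15, 0.0369]
tcp_rot: [0.432, 3.112, -0.0]
wrist_force: [-1.7, -0.1, 5.5]
width: -0.0
grip_force: 2.6
```

```bash

python3 -m crank '[[[0,0.3,0,0,0,0],[0,0.3,0,0,0,0],[0,0.3,0,0,0,0],[0,0.3,0,0,0,0]]]'
python3 -m crank '[[[0,0.3,-0.01,0,0,0],[0,0.3,-0.01,0,0,0],[0,0.3,-0.01,0,0,0]]]'
python3 - <<'E'
from h import *
save("side","s1");save("scene","sc1");plan((.56,-.12,.04),74)
a=cv2.imread('pics/s1.png')[160:230,225:300];b=cv2.imread('pics/sc1.png')[195:290,220:322]
cv2.imwrite('pics/c1.png',np.hstack([cv2.resize(a,(375,400),interpolation=cv2.INTER_CUBIC),cv2.resize(b,(420,400),interpolation=cv2.INTER_CUBIC)]))
E
```

```text
time: 5.28
tool_pos: [0.5601, -0.1399, 0.0376]
tcp_rot: [0.431, 3.109, -0.004]
wrist_force: [-1.0, -5.8, 7.4]
width: 0.002
grip_force: 3.7
time: 5.53
tool_pos: [0.5628, -0.1316, 0.0382]
tcp_rot: [0.43, 3.109, -0.005]
wrist_force: [-2.3, -7.0, 7.7]
width: 0.002
grip_force: 4.2
t 5.6333 pos [ 0.563  -0.1311  0.0383] q6 -1.57 turn [-0.0018  0.0037  0.0042] shift after turn cm [ 0.59  0.99 -0.17] before [ 0.59  0.99 -0.17]
tool y now [ 0.272  0.962 -0.002] F [-1.51 -3.6   7.6 ]
```

View pics/c1.png

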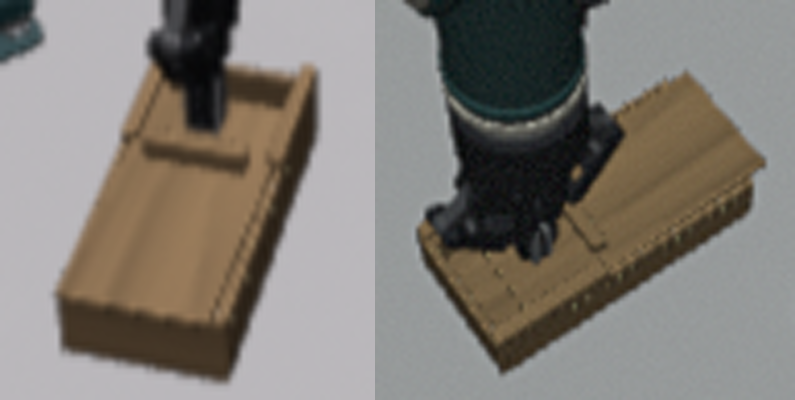

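The lid front (side crop row ~300, scene crop (690,75)–(765,160)) is raised and sticks out over the lip. The lid has slid nearly 20 mm, so I'll keep pushing.

```bash

python3 -m crank '[[[0,0.4,-0.04,0,0,0],[0,0.4,-0.04,0,0,0],[0,0.4,-0.04,0,0,0]]]'
python3 -m crank '[[[0,0.4,-0.05,0,0,0],[0,0.4,-0.05,0,0,0],[0,0.4,-0.05,0,0,0],[0,0,0,0,0,0]]]'
python3 - <<'E'
from h import *
save("side","s2");save("scene","sc2");plan((.56,-.12,.04),74)
a=cv2.imread('pics/s2.png')[160:230,225:300];b=cv2.imread('pics/sc2.png')[195:290,220:322]
cv2.imwrite('pics/c2.png',np.hstack([cv2.resize(a,(375,400),interpolation=cv2.INTER_CUBIC),cv2.resize(b,(420,400),interpolation=cv2.INTER_CUBIC)]))
E
```

```text
time: 5.88
tool_pos: [0.5659, -0.1193, 0.039]
tcp_rot: [0.431, 3.109, -0.003]
wrist_force: [-0.8, -3.2, 4.4]
width: 0.0
grip_force: 2.3
time: 6.22
tool_pos: [0.5683, -0.1058, 0.0395]
tcp_rot: [0.431, 3.111, 0.001]
wrist_force: [0.2, -1.0, 4.8]
width: 0.001
grip_force: 2.6
t 6.3167 pos [ 0.5684 -0.1059  0.0395] q6 -1.52 turn [0.0009 0.0005 0.0036] shift after turn cm [ 0.42 -1.59 -0.05] before [ 0.42 -1.58 -0.05]
tool y now [0.272 0.962 0.001] F [0.55 0.25 6.19]
```

View pics/c2.png

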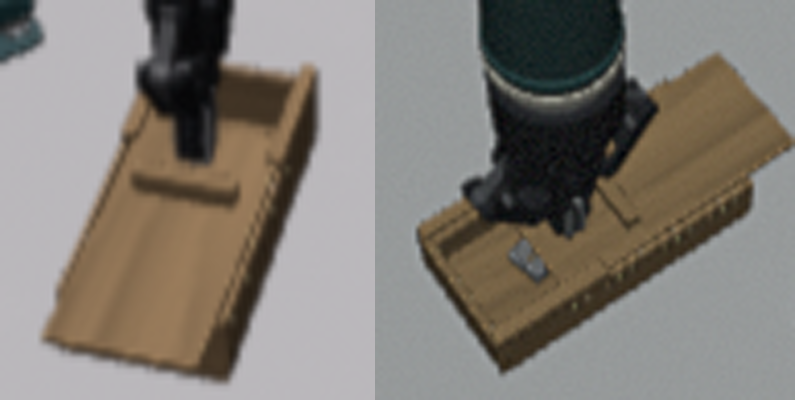

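```bash

python3 -m crank '[[[0,0,-1,0,0,0],[0,0,-4,0,0,0],[0,0,-4,0,0,0],[0,0,-3,0,0,0],[0,0,0,0,0,0],[0,0,0,0,0,0]]]' 4
python3 - <<'E'
from h import *
D=camera_model("side");
for p in((251.6,191),(272.6,193)):print(np.round(onz(D,*p,.0535),4))
m=camera_model("wrist");im=save("wrist","w2")
import json
json.dump({k:np.array(v).tolist() for k,v in m.items()},open('w2.json','w'))
plan((.576,-.077,.07),74)
print(proj(m,(.576,-.077,.0535)))
E
```

```text
time: 6.82
tool_pos: [0.5694, -0.1065, 0.1621]
tcp_rot: [0.431, 3.107, 0.0]
wrist_force: [-0.9, -0.1, -0.4]
width: 0.465
grip_force: 0.0
[ 0.6008 -0.0733  0.0535]
[ 0.5439 -0.0623  0.0535]
t 6.8667 pos [ 0.5679 -0.1062  0.1598] q6 -1.52 turn [0.0006 0.0005 0.0035] shift after turn cm [0.02 3.04 8.98] before [0.02 3.03 8.98]
tool y now [0.272 0.962 0.001] F [ 0.13 -0.28 -0.74]
[319.75937251 206.43063954]
```

View pics/w2.png

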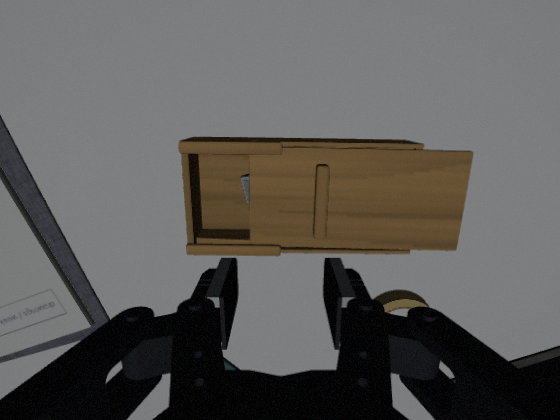

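Bar ends are at (322,165) and (320,238). The lid sticks out about 48 mm past the front at column ~465, and its rear is still under the rails.

```bash
python3 - <<'E'
from h import *
import json
m=json.load(open('w2.json'))
a,b=onz(m,322.5,166,.0535),onz(m,320,238,.0535);c=(a+b)/2;d=b-a
print(a,b,c,np.degrees(np.arctan2(d[1],d[0]))+90,np.linalg.norm(d))
f,g=onz(m,471,151,.041),onz(m,457,249,.041);print(f,g)
plan((c[0],c[1],.0425),74)
E
```

```text
[ 0.54578495 -0.06735592  0.0535    ] [ 0.60168129 -0.08316284  0.0535    ] [ 0.57373312 -0.07525938  0.0535    ] 74.20962962220673 0.058088374144561285
[0.56841538 0.04985357 0.041     ] [0.64931557 0.02840722 0.041     ]
t 6.8667 pos [ 0.5679 -0.1062  0.1598] q6 -1.52 turn [0.0006 0.0005 0.0035] shift after turn cm [ 0.29  3.14 11.73] before [ 0.28  3.13 11.73]
tool y now [0.272 0.962 0.001] F [ 0.13 -0.28 -0.74]
```

```bash

python3 -m crank '[[[0.28,1.6,2.5,0,0,0],[0,1.55,2.5,0,0,0],[0,0,2,0,0,0],[0,0,2,0,0,0],[0,0,1.5,0,0,0],[0,0,0.5,0,0,0],[0,0,0,0,0,0],[0,0,0,0,0,0]]]' 4
python3 - <<'E'
from h import *
plan((.5737,-.0753,.0425),74)
E
```

```text
time: 7.53
tool_pos: [0.5728, -0.0753, 0.0482]
tcp_rot: [-0.432, -3.109, -0.0]
wrist_force: [1.0, -0.1, 0.6]
width: 0.471
grip_force: 0.0
t 7.5333 pos [ 0.5728 -0.0753  0.0482] q6 -1.47 turn [-0.0001 -0.0026  0.0033] shift after turn cm [-0.09  0.02  0.57] before [-0.09  0.02  0.57]
tool y now [ 0.272  0.962 -0.   ] F [ 1.04 -0.08  0.55]
```

```bash

python3 -m crank '[[[0,0,0.3,0,0,0],[0,0,0.2,0,0,0],[0,0,0,0,0,0]]]' 4
python3 -m crank '[[[0,0,0,0,0,0],[0,0,0,0,0,0],[0,0,0,0,0,0],[0,0,0,0,0,0],[0,0,0,0,0,0],[0,0,0,0,0,0]]]' 0 40
```

```text
time: 7.78
tool_pos: [0.5743, -0.0757, 0.0449]
tcp_rot: [0.432, 3.111, -0.0]
wrist_force: [0.7, 0.4, -0.4]
width: 0.465
grip_force: 0.0
time: 8.28
tool_pos: [0.5744, -0.0757, 0.0449]
tcp_rot: [0.432, 3.11, -0.0]
wrist_force: [0.0, -0.2, 2.8]
width: 0.099
grip_force: 41.3
```

```bash

python3 -m crank '[[[0,0.5,-0.02,0,0,0],[0,0.6,-0.02,0,0,0],[0,0.6,-0.02,0,0,0],[0,0.6,-0.02,0,0,0]]]'
python3 -m crank '[[[0,0.6,-0.02,0,0,0],[0,0.5,-0.02,0,0,0],[0,0.2,0,0,0,0],[0,0,0,0,0,0],[0,0,0,0,0,0]]]'
python3 - <<'E'
from h import *
plan((.632,.08,.1),74)
m=camera_model("wrist")
im=save("wrist","w3")
E
```

```text
time: 8.62
tool_pos: [0.5805, -0.0533, 0.0456]
tcp_rot: [0.432, 3.111, -0.001]
wrist_force: [-0.2, -4.2, 6.0]
width: 0.097
grip_force: 41.5
time: 9.03
tool_pos: [0.5842, -0.0401, 0.0458]
tcp_rot: [0.431, 3.111, 0.001]
wrist_force: [-0.4, -1.9, 4.8]
width: 0.1
grip_force: 41.6
t 9.0333 pos [ 0.5842 -0.0401  0.0458] q6 -1.41 turn [0.0007 0.0008 0.0039] shift after turn cm [-1.29 12.86 -5.42] before [-1.34 12.86 -5.41]
tool y now [0.272 0.962 0.001] F [-0.42 -1.91  4.83]
```

View pics/w3.png

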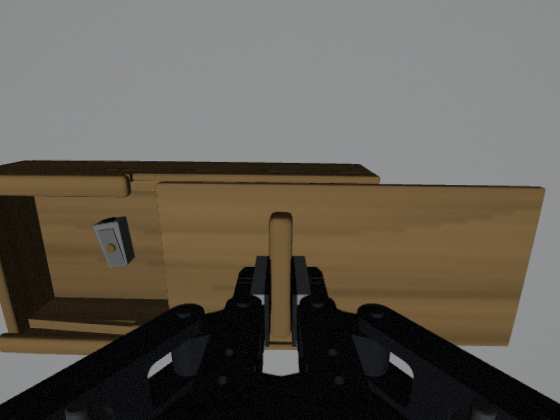

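Lid rear edge (column 160) is clear of the rail ends (column 130). Lifting it off and carrying it forward.

```bash

python3 -m crank '[[[0,0,-1,0,0,0],[0,0,-1.5,0,0,0],[0,0,-1.5,0,0,0],[0,1,-1,0,0,0],[0,2,0,0,0,0],[0,2,0,0,0,0],[0,2,0,0,0,0],[0,2,0,0,0,0]]]'
python3 -m crank '[[[0,2,0,0,0,0],[0,2,0,0,0,0],[0,1,1,0,0,0],[0,0,1.5,0,0,0],[0,0,1.5,0,0,0],[0,0,1.5,0,0,0],[0,0,0,0,0,0],[0,0,0,0,0,0]]]'
python3 - <<'E'
from h import *
plan((.623,.094,.012),74)
E
```

```text
time: 9.75
tool_pos: [0.6076, 0.0478, 0.0952]
tcp_rot: [-0.432, -3.11, -0.001]
wrist_force: [0.0, -1.0, -1.3]
width: 0.096
grip_force: 40.8
time: 10.42
tool_pos: [0.6197, 0.094, 0.0385]
tcp_rot: [-0.431, -3.107, 0.001]
wrist_force: [0.0, -0.2, 0.1]
width: 0.099
grip_force: 40.8
t 10.4167 pos [0.6197 0.094  0.0385] q6 -1.18 turn [-0.0015 -0.0042  0.0036] shift after turn cm [-0.31  0.09  2.65] before [-0.33  0.09  2.65]
tool y now [ 0.272  0.962 -0.001] F [ 0.02 -0.21  0.07]
```

```bash

python3 -m crank '[[[0,0,1,0,0,0],[0,0,0.7,0,0,0],[0,0,0.4,0,0,0],[0,0,0.2,0,0,0],[0,0,0,0,0,0],[0,0,0,0,0,0]]]'
python3 -m crank '[[[0,0,0.1,0,0,0],[0,0,0.1,0,0,0],[0,0,0,0,0,0],[0,0,0,0,0,0]]]'
```

```text
time: 10.92
tool_pos: [0.6219, 0.0938, 0.0176]
tcp_rot: [0.432, 3.112, 0.0]
wrist_force: [0.5, -0.4, -0.3]
width: 0.099
grip_force: 40.8
time: 11.25
tool_pos: [0.6218, 0.0938, 0.0156]
tcp_rot: [0.432, 3.112, 0.0]
wrist_force: [0.0, -0.2, -0.8]
width: 0.102
grip_force: 40.8
```

```bash

python3 -m crank '[[[0,0,0.1,0,0,0],[0,0,0.1,0,0,0],[0,0,0,0,0,0],[0,0,0,0,0,0]]]'
python3 -m crank '[[[0,0,0.1,0,0,0],[0,0,0.1,0,0,0],[0,0,0,0,0,0],[0,0,0,0,0,0]]]'
```

```text
time: 11.58
tool_pos: [0.6216, 0.0938, 0.0133]
tcp_rot: [-0.432, -3.111, 0.0]
wrist_force: [1.4, -0.4, -0.5]
width: 0.097
grip_force: 40.8
time: 11.92
tool_pos: [0.6216, 0.0938, 0.0114]
tcp_rot: [-0.432, -3.112, 0.0]
wrist_force: [-1.2, -0.7, -0.9]
width: 0.094
grip_force: 40.8
```

```bash

python3 -m crank '[[[0,0,0,0,0,0],[0,0,0,0,0,0],[0,0,0,0,0,0],[0,0,0,0,0,0]]]' 4
python3 -m crank '[[[0,0,-2,0,0,0],[0,0,-4,0,0,0],[0,0,-4,0,0,0],[1.5,-3,-2,0,0,0],[1.5,-3,0,0,0,0],[1,-3,0,0,0,0],[0,-3,0,0,0,0],[0,-1,0,0,0,0]]]'
python3 -m crank '[[[0,0,0,0,0,0],[0,0,0,0,0,0],[0,0,0,0,0,0]]]'
python3 - <<'E'
from h import *
import json
m=camera_model("wrist");save("wrist","w4");json.dump({k:np.array(v).tolist() for k,v in m.items()},open('w4.json','w'))
plan((.56,-.046,.15),74)
E
```

```text
time: 12.25
tool_pos: [0.6219, 0.0939, 0.0117]
tcp_rot: [0.432, 3.111, 0.0]
wrist_force: [0.2, -0.7, 0.8]
width: 0.47
grip_force: 0.0
time: 12.92
tool_pos: [0.5462, -0.023, 0.1318]
tcp_rot: [-0.434, -3.111, 0.002]
wrist_force: [0.3, -0.8, -0.1]
width: 0.471
grip_force: 0.0
time: 13.17
tool_pos: [0.5486, -0.0196, 0.1316]
tcp_rot: [0.432, 3.111, 0.001]
wrist_force: [-0.3, -0.0, -0.5]
width: 0.474
grip_force: 0.0
t 13.2167 pos [ 0.5485 -0.0194  0.1315] q6 -1.38 turn [0.0006 0.0001 0.0042] shift after turn cm [-1.83 -2.24 -1.85] before [-1.83 -2.25 -1.85]
tool y now [0.272 0.962 0.001] F [0.32 0.28 0.21]
```

View pics/w4.png

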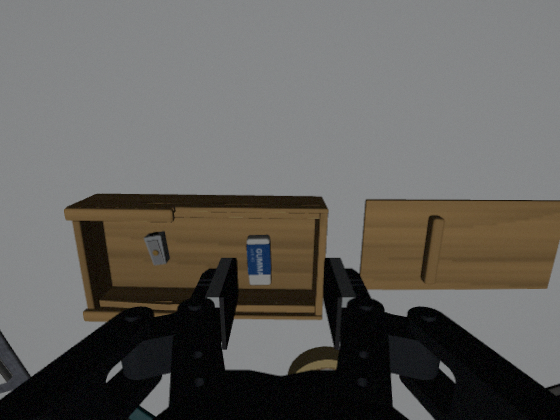

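Lid lies flat on the desk. The eraser spans about (248,237)–(272,286), across the box; the sharpener is at (156,250). I'll take a second wrist view for height.

```bash

python3 -m crank '[[[3,-3,-2,0,0,0],[2,-3,-2,0,0,0],[0,0,0,0,0,0],[0,0,0,0,0,0],[0,0,0,0,0,0],[0,0,0,0,0,0]]]'
python3 - <<'E'
from h import *
import json
m2=camera_model("wrist");b=save("wrist","w5");m1=json.load(open('w4.json'));a=cv2.imread('pics/w4.png')
def eraser(im,m):
    p=proj(m,(.583,-.046,.0185)).astype(int);
    hsv=cv2.cvtColor(im,cv2.COLOR_BGR2HSV).astype(int)
    mk=((hsv[...,0]>95)&(hsv[...,0]<130)&(hsv[...,1]>80)).astype(np.uint8)
    w=((hsv[...,1]<70)&(hsv[...,2]>110)).astype(np.uint8)
    n,l,s,c=cv2.connectedComponentsWithStats(mk);i=1+np.argmin([np.hypot(*(c[j]-p))+(1e3 if s[j,4]<80 else 0) for j in range(1,n)])
    bl=(l==i).astype(np.uint8);near=cv2.dilate(bl,np.ones((27,27)))
    un=cv2.morphologyEx((bl|(w&near)).astype(np.uint8),cv2.MORPH_OPEN,np.ones((3,3)))
    ct=max(cv2.findContours(un,0,2)[0],key=cv2.contourArea)
    r=cv2.minAreaRect(ct);print(p,'blue',s[i],c[i],'rect',np.round(r[0],1),np.round(r[1],1),r[2]);return r,cv2.boxPoints(r)
r1,b1=eraser(a,m1);r2,b2=eraser(b,m2)
X,e=two(ray(m1,*r1[0]),ray(m2,*r2[0]));print('3D',X,e)
for m,r,bp in((m1,r1,b1),(m2,r2,b2)):
    P=np.array([onz(m,*q,.0185) for q in bp]);print(np.round(P,4).tolist(),P.mean(0))
    e1,e2=P[1]-P[0],P[2]-P[1];e=max(e1,e2,key=np.linalg.norm);print('long dir',np.degrees(np.arctan2(e[1],e[0])),np.linalg.norm(e1),np.linalg.norm(e2))
plan((.583,-.046,.05),74)
E
```

```text
time: 13.72
tool_pos: [0.4881, -0.0612, 0.1688]
tcp_rot: [-0.43, -3.112, -0.001]
wrist_force: [0.4, -0.4, -0.3]
width: 0.47
grip_force: 0.0
[261 254] blue [247 244  24  31 595] [258.42521008 258.69243697] rect [258.5 261.5] [45. 23.] 90.0
[322 283] blue [309 274  17  26 320] [315.525    286.265625] rect [316. 287.] [24. 14.] 90.0
3D [ 5.95928609e-01 -5.38763776e-02  3.65994839e-04] [np.float64(0.00027333808486744513), np.float64(0.0002733380848675719)]
[[0.5666, -0.0537, 0.0185], [0.5717, -0.0356, 0.0185], [0.6112, -0.0472, 0.0185], [0.6058, -0.0661, 0.0185]] [ 0.5888198  -0.05066682  0.0185    ]
long dir -16.40756528749693 0.018830598114969715 0.041152453772556274
[[0.5708, -0.0564, 0.0185], [0.5745, -0.0433, 0.0185], [0.6003, -0.0496, 0.0185], [0.5964, -0.063, 0.0185]] [ 0.58550982 -0.05307474  0.0185    ]
long dir -13.635010020028167 0.013592715082452932 0.026453586924660225
t 13.7667 pos [ 0.488  -0.0612  0.1686] q6 -1.47 turn [ 0.0002 -0.0009  0.0048] shift after turn cm [-8.72  4.08 11.86] before [-8.75  4.04 11.85]
tool y now [0.271 0.963 0.   ] F [-0.42 -0.42 -0.5 ]
```

```bash
python3 - <<'E'
from h import *
import json
m2=camera_model("wrist");m1=json.load(open('w4.json'))
R=[]
for f,m,(x,y) in(('w4',m1,(258,261)),('w5',m2,(316,287))):
    im=cv2.imread(f'pics/{f}.png');lab=cv2.cvtColor(im,cv2.COLOR_BGR2LAB).astype(int)
    mk=(lab[...,2]<134).astype(np.uint8)  # not wood (yellow)
    mk[:y-45]=0;mk[y+45:]=0;mk[:,:x-30]=0;mk[:,x+30:]=0
    v=im.max(2);mk&=(v>45).astype(np.uint8)
    n,l,s,c=cv2.connectedComponentsWithStats(mk);i=l[y,x] or 1+np.argmax(s[1:,4]);print(f,s[i],c[i])
    ct=max(cv2.findContours((l==i).astype(np.uint8),0,2)[0],key=cv2.contourArea);r=cv2.minAreaRect(ct);print(r)
    R.append(ray(m,*r[0]));print(onz(m,*r[0],.0185))
print(two(*R))
E
```

```text
w4 [ 246  237   25   48 1082] [258.53881701 260.63401109]
((258.4896545410156, 260.82415771484375), (47.388671875, 23.547531127929688), 86.633544921875)
[ 0.58779262 -0.05035686  0.0185    ]
w5 [309 269  17  40 564] [316.0106383  288.63475177]
((316.1063537597656, 288.46722412109375), (39.32097625732422, 15.760774612426758), 86.90594482421875)
[ 0.58657424 -0.05332362  0.0185    ]
(array([ 0.5943857 , -0.0535302 ,  0.00407693]), [np.float64(0.0005258571817028917), np.float64(0.0005258571817027706)])
```

```bash
python3 - <<'E'
from h import *
import json
m2=camera_model("wrist");m1=json.load(open('w4.json'))
print(two(ray(m1,258.5,260.8),ray(m2,318.7,288.5)),onz(m2,318.7,288.5,.0185))
plan((.588,-.0505,.05),74)
E
```

```text
(array([ 0.5891434 , -0.05096848,  0.01530685]), [np.float64(8.970333744248238e-06), np.float64(8.970333744280605e-06)]) [ 0.58730968 -0.0508801   0.0185    ]
t 13.7667 pos [ 0.488  -0.0612  0.1686] q6 -1.47 turn [ 0.0002 -0.0009  0.0048] shift after turn cm [-9.32  3.79 11.86] before [-9.35  3.74 11.85]
tool y now [0.271 0.963 0.   ] F [-0.42 -0.42 -0.5 ]
```

```bash

python3 -m crank '[[[-3.1,1.25,1.5,0,0,0],[-3.1,1.25,2,0,0,0],[-3.1,1.25,2,0,0,0],[0,0,3,0,0,0],[0,0,3,0,0,0],[0,0,0,0,0,0],[0,0,0,0,0,0],[0,0,0,0,0,0]]]' 4
python3 - <<'E'
from h import *
plan((.588,-.0505,.009),74)
E
```

```text
time: 14.43
tool_pos: [0.5878, -0.051, 0.0548]
tcp_rot: [0.431, 3.112, 0.0]
wrist_force: [-0.2, 0.5, 0.9]
width: 0.469
grip_force: 0.0
t 14.4333 pos [ 0.5878 -0.051   0.0548] q6 -1.42 turn [0.0001 0.0002 0.0041] shift after turn cm [-0.01  0.06  4.58] before [-0.01  0.06  4.58]
tool y now [0.272 0.962 0.   ] F [-0.15  0.49  0.89]
```

```bash

python3 -m crank '[[[0,0,1.2,0,0,0],[0,0,1.2,0,0,0],[0,0,1.2,0,0,0],[0,0,0.6,0,0,0],[0,0,0.3,0,0,0],[0,0,0,0,0,0],[0,0,0,0,0,0],[0,0,0,0,0,0]]]'
python3 -m crank '[[[0,0,0,0,0,0],[0,0,0,0,0,0],[0,0,0,0,0,0],[0,0,0,0,0,0],[0,0,0,0,0,0],[0,0,0,0,0,0]]]' 0 25
python3 -m crank '[[[0,0,-1,0,0,0],[0,0,-3,0,0,0],[0,0,-3,0,0,0],[0,0,-3,0,0,0],[0,0,0,0,0,0],[0,0,0,0,0,0],[0,0,0,0,0,0]]]'
python3 - <<'E'
from h import *
S=camera_model("scene")
im=cv2.imread('pics/scene0.png');h=cv2.cvtColor(im,cv2.COLOR_BGR2GRAY)
plan((.56,-.42,.05),74)
E
```

```text
time: 15.1
tool_pos: [0.5877, -0.0515, 0.0097]
tcp_rot: [0.432, 3.111, 0.0]
wrist_force: [-0.3, -0.6, 0.4]
width: 0.471
grip_force: 0.0
time: 15.6
tool_pos: [0.5879, -0.0515, 0.01]
tcp_rot: [0.432, 3.11, -0.0]
wrist_force: [-0.9, -0.1, 4.0]
width: 0.21
grip_force: 25.8
time: 16.18
tool_pos: [0.5866, -0.0513, 0.1091]
tcp_rot: [-0.432, -3.111, 0.0]
wrist_force: [0.1, -0.0, 0.5]
width: 0.211
grip_force: 25.3
t 16.1833 pos [ 0.5866 -0.0513  0.1091] q6 -1.42 turn [-0.0001 -0.0007  0.0034] shift after turn cm [ -7.6  -36.17   5.91] before [ -7.48 -36.2    5.91]
tool y now [ 0.272  0.962 -0.   ] F [ 0.12 -0.01  0.47]
```

```bash

python3 -m crank '[[[-0.2,-3.5,-1,0,0,0],[-0.2,-3.5,-1,0,0,0],[-0.2,-3.5,-1,0,0,0],[-0.2,-3.5,0,0,0,0],[-0.2,-3.5,0,0,0,0],[0,-3.5,0,0,0,0],[0,0,0,0,0,0],[0,0,0,0,0,0]]]'
python3 - <<'E'
from h import *
import json
m=camera_model("wrist");save("wrist","w6");json.dump({k:np.array(v).tolist() for k,v in m.items()},open('w6.json','w'))
E
python3 -m crank '[[[-0.5,-3.5,0,0,0,0],[-0.5,-3.5,0,0,0,0],[-0.5,-3,0,0,0,0],[0,-3,0,0,0,0],[0,0,0,0,0,0],[0,0,0,0,0,0],[0,0,0,0,0,0]]]'
python3 - <<'E'
from h import *
import json
m2=camera_model("wrist");b=save("wrist","w7");json.dump({k:np.array(v).tolist() for k,v in m2.items()},open('w7.json','w'));plan((.552,-.41,.05),74)
a=cv2.imread('pics/w6.png')
cv2.imwrite('pics/c67.png',cv2.resize(np.hstack([a,b]),(800,300)))
E
```

```text
time: 16.85
tool_pos: [0.5376, -0.2573, 0.1369]
tcp_rot: [-0.437, -3.107, -0.002]
wrist_force: [0.5, 0.2, -1.6]
width: 0.207
grip_force: 25.3
time: 17.48
tool_pos: [0.5187, -0.3835, 0.1381]
tcp_rot: [-0.43, -3.11, -0.003]
wrist_force: [0.8, 0.3, -0.5]
width: 0.213
grip_force: 25.3
t 17.5333 pos [ 0.5189 -0.3832  0.1383] q6 -1.97 turn [ 0.0014 -0.0017  0.005 ] shift after turn cm [-3.92 -1.66  8.83] before [-3.93 -1.69  8.82]
tool y now [0.271 0.963 0.001] F [ 1.34  0.2  -0.1 ]
```

View pics/c67.png

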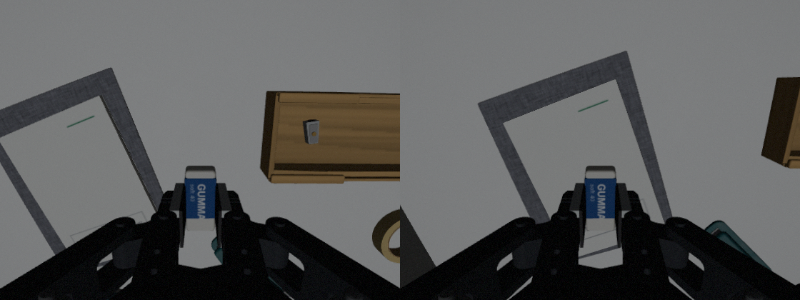

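```bash
python3 - <<'E'
from h import *
import json
M=[json.load(open(f'w{i}.json')) for i in(6,7)];c=[]
for f,(x0,x1,y0,y1) in(('w6',(88,138,158,184)),('w7',(243,294,135,161))):
    im=cv2.imread(f'pics/{f}.png').astype(int)[y0:y1,x0:x1];mk=(im[...,2]<im[...,1]-10)
    v,u=np.nonzero(mk);c.append((x0+u.mean(),y0+v.mean()));print(len(u),c[-1])
X,e=two(ray(M[0],*c[0]),ray(M[1],*c[1]));print('line mid',X,e)
X,e=two(ray(M[0],144,134.4),ray(M[1],302.4,110.6));print('corner',X,e)
A=onz(M[1],302.4,110.6,.014);B=onz(M[1],145.6,170.8,.014);d=(B-A);print(A,B,np.linalg.norm(d))
d/=np.linalg.norm(d);n=np.array([-d[1],d[0],0]);n*=np.sign(n[0])
print('centre',(A+B)/2+n*.099,'alt len',np.degrees(np.arctan2(n[1],n[0])))
E
```

```text
100 (np.float64(112.8), np.float64(169.61))
113 (np.float64(269.72566371681415), np.float64(147.86725663716814))
line mid [ 0.47162218 -0.37931952  0.01415457] [np.float64(0.00020023896050089149), np.float64(0.00020023896050092545)]
corner [ 0.45202039 -0.34693221  0.0072551 ] [np.float64(0.0004337174004842824), np.float64(0.00043371740048436477)]
[ 0.45152133 -0.34730683  0.014     ] [ 0.46172627 -0.48093106  0.014     ] 0.13401333689812323
centre [ 0.55533635 -0.40658022  0.014     ] alt len 4.367229667646766
```

```bash

python3 -m crank '[[[-2,-0.7,2,0,0,0],[-1.8,-0.65,2,0,0,0],[0,0,2.5,0,0,0],[0,0,2.5,0,0,0],[0,0,1.5,0,0,0],[0,0,0.5,0,0,0],[0,0,0,0,0,0],[0,0,0,0,0,0]]]'
python3 - <<'E'
from h import *
plan((.553,-.407,.0195),74)
E
```

```text
time: 18.2
tool_pos: [0.5522, -0.4083, 0.03]
tcp_rot: [0.43, 3.111, -0.0]
wrist_force: [0.6, -1.0, 0.8]
width: 0.214
grip_force: 25.3
t 18.2 pos [ 0.5522 -0.4083  0.03  ] q6 -1.97 turn [-0.0002  0.0007  0.0043] shift after turn cm [-0.04  0.15  1.05] before [-0.04  0.15  1.05]
tool y now [ 0.272  0.962 -0.   ] F [ 0.6  -1.03  0.84]
```

```bash

python3 -m crank '[[[0,0,0.4,0,0,0],[0,0,0.3,0,0,0],[0,0,0.1,0,0,0],[0,0,0,0,0,0],[0,0,0,0,0,0]]]'
python3 -m crank '[[[0,0,0.1,0,0,0],[0,0,0.1,0,0,0],[0,0,0,0,0,0],[0,0,0,0,0,0]]]'
python3 -m crank '[[[0,0,0.1,0,0,0],[0,0,0,0,0,0],[0,0,0,0,0,0]]]'
```

```text
time: 18.62
tool_pos: [0.5517, -0.4089, 0.0217]
tcp_rot: [0.432, 3.111, -0.0]
wrist_force: [0.1, 0.7, -0.1]
width: 0.213
grip_force: 25.3
time: 18.95
tool_pos: [0.5515, -0.4086, 0.0191]
tcp_rot: [-0.432, -3.112, -0.0]
wrist_force: [0.3, 0.5, -1.1]
width: 0.21
grip_force: 25.3
time: 19.2
tool_pos: [0.5516, -0.4088, 0.019]
tcp_rot: [0.432, 3.112, -0.0]
wrist_force: [-1.7, 1.9, 5.2]
width: 0.211
grip_force: 25.9
```

Contact. Release, retreat up and toward the robot, and check.

```bash

python3 -m crank '[[[0,0,0,0,0,0],[0,0,0,0,0,0],[0,0,0,0,0,0],[0,0,0,0,0,0]]]' 4
python3 -m crank '[[[0,0,-2,0,0,0],[0,0,-4,0,0,0],[0,0,-4,0,0,0],[2,3,-4,0,0,0],[2,3,-4,0,0,0],[0,0,0,0,0,0],[0,0,0,0,0,0],[0,0,0,0,0,0]]]'
python3 - <<'E'
from h import *
a=save("wrist","w8");b=save("scene","sc8");save("side","s8");print(read_state()["time"])
b=b[170:420,90:360]
cv2.imwrite('pics/c8.png',np.hstack([cv2.resize(a,(440,330)),cv2.resize(b,(356,330))]))
E
```

```text
time: 19.53
tool_pos: [0.5515, -0.4086, 0.0178]
tcp_rot: [-0.432, -3.112, -0.0]
wrist_force: [-1.2, 0.0, -0.6]
width: 0.468
grip_force: 0.0
time: 20.2
tool_pos: [0.5344, -0.3556, 0.1799]
tcp_rot: [0.431, 3.112, -0.001]
wrist_force: [-0.9, 0.2, -0.5]
width: 0.467
grip_force: 0.0
20.35
```

View pics/c8.png

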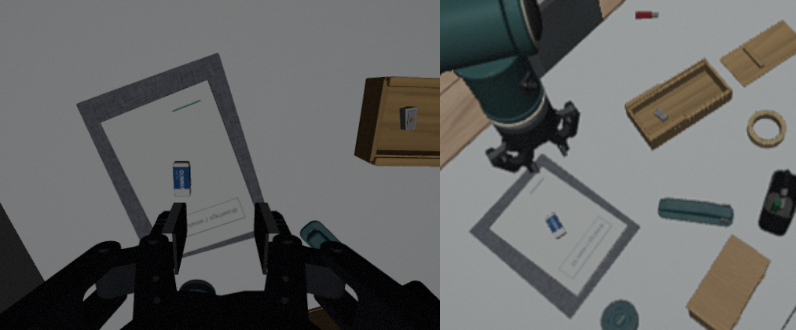

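The eraser lies flat mid-notebook (wrist crop (181,178)). The lid is flat on the desk (scene crop (762,52)), the sharpener is in the box, and the other things look unmoved.

```bash
python3 -c "
from workcell import *
print(finish_job())"
```

```text
the job is handed in; nothing more can be done
None
```

The job is handed in at about 20 s of the 58 s allowed: in the last pictures the lid lies flat on the desk beside the box, the eraser is flat on the notebook, the sharpener is still in the box, and the other things look unmoved; no verdict was returned.

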